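Take the baked mugs out of the countertop oven

ROBOT

A 6-joint arm with a two-finger parallel gripper is mounted at the origin on the work surface. World frame = base frame: x ahead of the robot, y to its left, z up, the work surface at z = 0. Lengths are in mm, angles in rad, forces in N, time in s.
With the tool pointing down it reaches from about 400 to 925 mm from the base axis. Payload 12.5 kg.
Tool frame: the origin (TCP) lies midway between the tips of the shut fingers; the grasp point (between the pads) lies 19 mm behind it; z points along the fingers, y is the line along which they close (so a half turn about z gives the same grasp; the last joint's range is limited). The gripper opens to 95 mm and grips with 3 to 60 N. Pads are 20 mm wide; open, the fingers measure 119 mm over their backs; the gripper's body (75 mm by 180 mm) begins 59 mm behind the grasp point.
Start: joints at [1.02, 0.491, 1.559, -0, 1.092, -0.106], TCP at [268.91, 564.211, 214.661] pointing down, gripper open.
Joint ranges: [-3.1, 3.1], [-0.84, 2.19], [0.05, 2.79], [-1.13, 4.28], [0.06, 2.93], [-2.69, 2.69]. Speed limits (rad/s): [2.22, 2.22, 2.79, 3.14, 3.14, 3.14].

INTERFACE

Orientations are given as [roll, pitch, yaw] about the fixed x, y, z axes, in that order (R = Rz(yaw) Ry(pitch) Rx(roll)).
In Python, from cell import env gives the robot as it stands.
- The arm moves only by the tool carry_out, never from a script. Its argument "series" is a list of rows, each a list of 4 numbers: the shift along the world's x, y, z normalised to -1 to 1, where 1 is 5 cm, then the turn about the world's z normalised to -1 to 1, where 1 is 6 degrees. In form: [[x, y, z, turn], ...]. A call has exactly 5 rows; each row shifts and turns the commanded pose from where the row before left it; what a row does not reach is not made up. A row lasts 1/10 s, in which the tool goes at most 50 mm and 8.59 degrees, less where a joint would pass 70% of its speed; a pose out of reach is approached as far as the arm can. A call with a number of a shift or a turn outside -1 to 1 is refused whole. A call with a gripper value outside its range is refused whole. "fingers" is the closure, from -1 (fully open) to 1 (shut), set as the call begins (left out, the last holds). The fingers move at their own pace and stop on an object; the grip force is fixed at half the most. Time passes only in rows, so rows that do not move let the fingers close, or fill a call up. It gives the time, the measured TCP pose, the force, the opening and the grip force at its end, in the units of the state.
- env.state(): the state, without advancing time (a new reading comes with each control period).
- env.read_camera(name): name is "side" or "top"; returns the picture (420x560x3 uint8, red, green, blue); there is no depth.
- env.calibration(name): a dict with "K" (3x3 intrinsics, pixels), "pose" (4x4, takes a point from camera to world coordinates). Camera axes: x right, y down, z forward; pixel columns grow to the right and rows downward; lengths in mm; the calibration is good to about 2 mm. A picture is of the moment at which its call begins. calibration takes no time and is no camera call.
- env.job_done(): hands the job in; it is judged then, once.
Trained networks look in the newest picture that a camera, given by its name, has taken for a name from the list of things; names that differ only in an ending like _2 or _b are one class to them, and where a whole thing is asked for, a point or a joint stands for the part that bears it (a point fixed in the world has none). Each returns a list of dicts, best first, with "conf" (0 to 1); they miss things now and then, are a little off and sometimes report something else, mostly with a low value. They report only what shows in the picture. A call takes as long as a camera call.
- env.look_for(camera, label): "position" ([row, column] as shares, 0 to 1, of the picture: columns of its width, rows of its height, amid what is visible of it).
The state is a dict: "t": time; "joints": joint angles; "qvel": joint speeds; "tau": joint torques, N m; "eef_pos": TCP position; "tcp_rot": TCP orientation; "ft_force": force on the tool from outside, world axes, zero at the start; "moment": the same for the moment, N m; "opening": opening from 0.0 (shut) to 1.0 (fully open); "grip_force": force on a finger pad.
Only numpy, scipy, OpenCV 4.12 (cv2) and the standard library are available. Lean on these libraries where they do the work, as an engineer would, in place of code of your own. Each camera call takes 0.05 s, during which the arm holds its last target. There are 200 camera calls.

TASK

In the countertop oven two mug cakes are done, but the pie in the wide low dish needs longer. Pull the oven door all the way down, lift the two mugs out one after the other and set them down gently, upright, on the wooden serving tray, then push the door up until it is fully shut, without slamming it, with the pie still standing on the rack. Keep the mugs upright as you carry them, and do not knock over or push about the pie or the other crockery on the counter.

Things in the scene. Friction and masses are not known exactly. Their poses are not given: they have to be found in the camera images.
- oven: countertop oven with brushed-steel shell, 400 wide, 320 deep, 280 mm high, fixed to the counter. Origin: on the counter, at the middle of the shell's front face. Its -x axis points out of the front (the way the door opens), its y axis runs along the front, z up. The shell fills x 0 to 320 mm, y -200 to 200 mm. Roof 14 mm thick, top face at z 280 mm.
- oven_door (a joint): oven door angle in rad: 0 shut, 1.571 fully open (level, inner face up, 97 mm above the counter); no latch. Glass panel in a steel frame, 400 wide, 190 high, 22 mm thick, lying on the shell's front, hinged along its outer bottom edge. A stiff hinge holds it at any angle: about 4 N at the handle opens it, up to 8 N closes it. Opening it draws the rack out, closing it slides the rack in.
- door_hinge (a point): point on the door's hinge axis, at mid-width: oven x -22 mm, y 0, 75 mm above the counter. The hinge axis is parallel to the oven's y axis. The axes given here turn with the door.
- door_handle (a point): middle of the handle: straight round bar, 15 mm thick, 300 mm long, parallel to the hinge, 241 mm from it, on slanting posts 135 mm either side. Shut: 16 mm before the door's face, 50 mm above its top edge, 315 mm up. Fully open: 50 mm beyond the free edge, 59 mm up. Fingers pointing down, before and behind it (open 60 mm at most), can hold it through the whole swing; it turns in the grip.
- rack: wire rack in the oven, 352 mm along y, 240 mm deep along x, wire edge standing 6 mm above it. Origin: middle of its front edge, on the upper face where the dishes stand, 150 mm above the counter; axes as the oven's. Two thin stay arms from the door draw it 171 mm out: front edge at oven x +15 mm with the door shut, -156 mm with it fully open, when all dishes stand clear of the oven roof.
- mug_a: stoneware mug with a cake baked in it, on the rack, in one of three places in a row 116 mm apart: upright sides 66 mm in diameter from 14 mm up to the rim at 72 mm, cake dome to 83 mm; 0.2 to 0.4 kg. Origin: centre of its underside. Loop handle, 9 mm thick, along the mug's -x to 58 mm from the centre, 15 to 62 mm up; it points within 0.5 rad of the oven's front.
- mug_b: the second mug with a cake, the same as mug_a
- pie_dish: pie in a wide, low round stoneware dish, 96 mm in diameter, 36 mm high (crust to 46 mm), on the rack in the remaining place; stays there. Origin: centre of its underside.
- tray: loose dark-wood serving tray on the counter, outside 300 mm along its x by 200 mm along its y, floor 8 mm thick, rim 10 mm wide and 20 mm high. Origin: centre of its underside.
- coffee_pot: bystander: brown stoneware coffee pot 195 mm high, spout and handle reach 110 mm from its axis; origin at the centre of its underside
- cup_stack: bystander: two cups standing one on the other, 82 mm in diameter, 150 mm high; origin at the centre of the underside
- creamer: bystander: milk jug on a small dish 130 x 100 mm, 90 mm high; origin at the centre of the dish's underside

How it is judged:
By the outcome, as a careful person would: the job done as asked, in the order asked, and still so for the second after the job is handed in, with the robot touching nothing.
It also fails if it takes over 72 s, if anything falls off the work surface, if the arm or the gripper's body presses on something with over 40 N, if the wrist force passes 120 N, or if a joint passes its speed limit or range.

## Working session

There is one attempt and no reset: what is moved stays moved. The work goes in short steps, Python scripts to look and compute and a tool call to move; the robot and the scene stay as the last step left them, time stands still between calls to the robot, and variables do not carry over. Pictures are saved under pics/ and viewed, at most 10 in all, crops included, and the job is handed in when it is done.

Besides the shell and the picture viewer there is one more tool, called after "Emit:" as name(argument=value, ...) on one line, values as JSON. carry_out: Moves the arm, as the interface text tells. Its arguments: {"type":"object","properties":{"series":{"type":"array","items":{"type":"array","items":{"type":"number","minimum":-1,"maximum":1}}},"fingers":{"type":"number"}},"required":["series"]}

```bash
mkdir -p pics
cat > h.py <<'E'
from cell import env
import numpy as np, cv2
def proj(cam,P):
    c=env.calibration(cam);T=np.linalg.inv(c["pose"]);p=np.atleast_2d(P)@T[:3,:3].T+T[:3,3];q=p@np.array(c["K"]).T
    return q[:,:2]/q[:,2:]
def ray(cam,uv,z):
    c=env.calibration(cam);T=np.array(c["pose"]);d=T[:3,:3]@np.linalg.inv(c["K"])@np.array([uv[0],uv[1],1.]);o=T[:3,3]
    return o+d*(z-o[2])/d[2]
def snap(cam,n):
    im=env.read_camera(cam);cv2.imwrite(f"pics/{n}.png",cv2.cvtColor(im,cv2.COLOR_RGB2BGR));return im
def look(cam,l):
    return [(round(d["conf"],2),np.round([d["position"][1]*560,d["position"][0]*420],1).tolist()) for d in env.look_for(cam,l)[:3]]
E
python3 - <<'E'
from h import *
snap("top","t0");snap("side","s0")
for c in("top","side"):
    print(c,np.round(env.calibration(c)["pose"],2).tolist(),np.round(env.calibration(c)["K"],1).tolist())
    for l in["oven","oven_door","door_handle","rack","mug_a","pie_dish","tray","coffee_pot","cup_stack","creamer"]:
        print(l,look(c,l))
print(env.state())
E
```

```text
top [[-0.02, -0.99, 0.14, 377.18], [-1.0, 0.02, -0.01, 91.71], [0.01, -0.14, -0.99, 1496.66], [0.0, 0.0, 0.0, 1.0]] [[379.9, 0.0, 282.3], [0.0, 379.9, 207.1], [0.0, 0.0, 1.0]]
oven [(0.87, [418.4, 207.0])]
oven_door [(0.89, [370.5, 213.4])]
door_handle [(0.61, [371.2, 212.7])]
rack []
mug_a []
pie_dish [(0.7, [369.4, 215.6])]
tray [(0.66, [230.7, 238.4])]
coffee_pot [(0.98, [160.4, 266.4])]
cup_stack [(0.7, [271.9, 160.3])]
creamer [(0.83, [177.0, 222.2]), (0.23, [417.5, 205.6])]
side [[-0.55, -0.79, 0.28, 215.33], [-0.84, 0.52, -0.18, 306.91], [-0.0, -0.33, -0.94, 1378.02], [0.0, 0.0, 0.0, 1.0]] [[427.9, 0.0, 266.4], [0.0, 427.9, 211.2], [0.0, 0.0, 1.0]]
oven [(0.77, [389.7, 136.0])]
oven_door []
door_handle [(0.85, [358.2, 168.1])]
rack []
mug_a []
pie_dish []
tray [(0.74, [232.1, 289.0])]
coffee_pot [(0.94, [172.5, 359.2]), (0.64, [392.9, 134.9])]
cup_stack [(0.94, [223.9, 181.7])]
creamer [(0.92, [154.6, 307.4])]
{'t': 1.1, 'joints': array([ 1.02038323e+00,  4.90912006e-01,  1.55891884e+00,  7.02894694e-07,
        1.09172011e+00, -1.05609271e-01]), 'qvel': array([ 0.00040395, -0.00117578,  0.00100835,  0.00162777, -0.00075574,
        0.00049104]), 'tau': array([-4.07125326e-04, -6.12472844e+01, -2.58430374e+01,  6.91838725e-02,
        4.45241074e-02, -3.16139767e-05]), 'eef_pos': array([268.91157676, 564.19424834, 214.64698345]), 'tcp_rot': array([3.14155112e+00, 3.77589651e-06, 2.69678850e+00]), 'ft_force': array([ 0.07699199, -0.43481233, -0.69429415]), 'moment': array([-0.01261678, -0.03344136, -0.00622956]), 'grip_force': 0.0, 'opening': 0.9975136417506073}
```

View pics/t0.png

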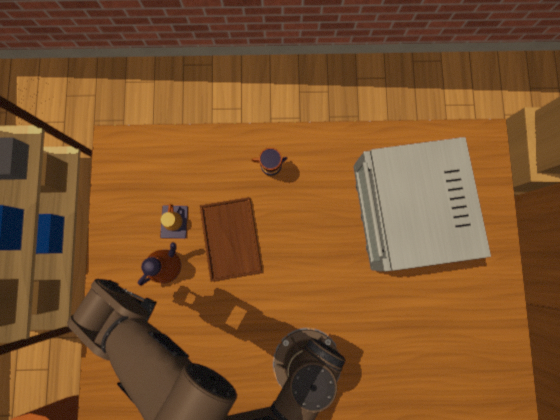

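View pics/s0.png

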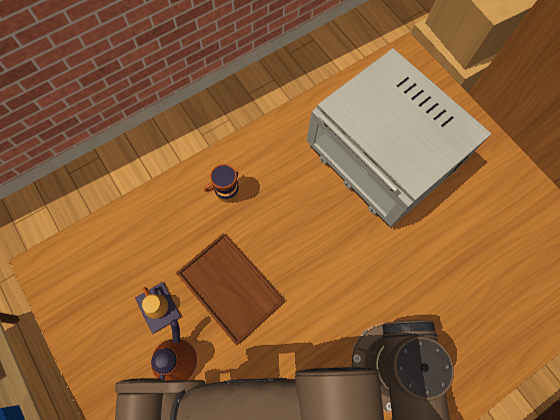

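The top view shows the oven at right with its roof corners at about (371,150), (466,139), (487,258) and (390,270). The tray corners are at about (201,205), (249,198), (262,272) and (211,279). The side view agrees. I'll fit both poses and overlay them.

```bash
cat > fit.py <<'E'
from h import *
from scipy.optimize import least_squares
def pts(p,L):
    c,s=np.cos(p[2]),np.sin(p[2]);L=np.array(L,float);return np.c_[p[0]+c*L[:,0]-s*L[:,1],p[1]+s*L[:,0]+c*L[:,1],L[:,2]]
def fit(L,uv,p0):
    r=least_squares(lambda p:(proj("top",pts(p,L))-uv).ravel(),p0,x_scale=[100,100,.1]);return r.x,np.abs(r.fun).max()
E
python3 - <<'E'
from fit import *
# oven roof: corners front +/-y..., oven x points away from front -> world -y
g=[ray("top",u,280) for u in[(371,150),(466,139),(487,258),(390,270)]]
print(np.round(g,0).tolist())
# local y = Rz90 of x ; x~-world y => y ~ +world x : front corner far (371,150) is y=+200
p,e=fit([(0,200,280),(320,200,280),(320,-200,280),(0,-200,280)],np.array([(371,150),(466,139),(487,258),(390,270)]),[500,-250,-1.6]);print("oven",p,e)
q,e=fit([(-150,100,20),(-150,-100,20),(150,-100,20),(150,100,20)],np.array([(211,279),(262,272),(249,198),(201,205)]),[300,300,0.1]);print("tray",q,e)
ov=pts(p,[(0,200,280),(320,200,280),(320,-200,280),(0,-200,280),(-38,-150,315),(-38,150,315),(-22,-200,265),(-22,200,265)])
tr=pts(q,[(-150,100,20),(-150,-100,20),(150,-100,20),(150,100,20)])
out=[]
for c,n,(x,y) in(("top","t0",(190,130)),("side","s0",(170,40))):
    im=cv2.imread(f"pics/{n}.png");im=cv2.resize(im,None,fx=2,fy=2,interpolation=cv2.INTER_CUBIC)
    for P in np.r_[ov,tr]:
        u=proj(c,P)[0]*2;cv2.drawMarker(im,tuple(int(round(v)) for v in u),(0,0,255),0,8,1)
    out.append(im)
o=np.hstack([out[0][260:580,390:990],])
o2=out[1][80:700,340:1000]
cv2.imwrite("pics/ov.png",np.vstack([o[:290],o2[:300,:600]]))
hdl=look("side","door_handle")
for n in["door_handle","oven_door"]:print(n,look("top",n))
print(proj("top",pts(p,[(-38,0,315)])),proj("side",pts(p,[(-38,0,315)])))
for n,z in(("coffee_pot",100),("cup_stack",75),("creamer",45)):
    for c in("top","side"):
        for k,u in look(c,n)[:1]:print(n,c,k,np.round(ray(c,u,z)))
E
```

```text
[[739.0, -215.0, 280.0], [771.0, -534.0, 280.0], [378.0, -566.0, 280.0], [346.0, -255.0, 280.0]]
oven [ 543.48295694 -233.22753876   -1.47612126] 1.505700057993181
tray [4.73909714e+02 2.82548283e+02 1.44261376e-01] 1.9920632788790158
door_handle [(0.61, [371.2, 212.7])]
oven_door [(0.89, [370.5, 213.4])]
[[370.66206328 208.10073808]] [[355.47833248 152.39560522]]
coffee_pot top 0.98 [370. 527. 100.]
coffee_pot side 0.94 [369. 529. 100.]
cup_stack top 0.7 [766. 117.  75.]
cup_stack side 0.94 [766. 120.  75.]
creamer top 0.83 [536. 485.  45.]
creamer side 0.92 [538. 511.  45.]
```

View pics/ov.png

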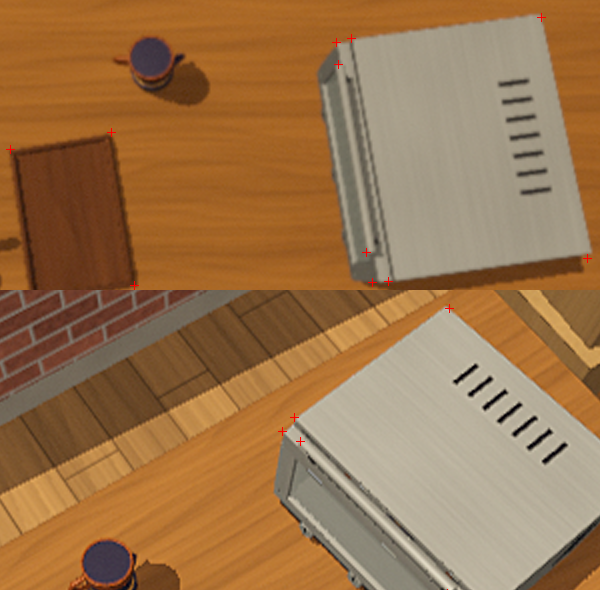

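Tray markers fit well. The oven fit is a few pixels off: the handle bar lies to the right of its markers. One closer look at 4x should settle the corners.

Run:
```python
import cv2
im=cv2.imread("pics/t0.png")[134:276,350:492]
im=cv2.resize(im,None,fx=4.2,fy=4.2,interpolation=cv2.INTER_CUBIC)
for i in range(0,142,10):
    cv2.line(im,(int(i*4.2),0),(int(i*4.2),4 if i%50 else 12),(0,0,255),1)
    cv2.putText(im,str(350+i),(int(i*4.2)+2,14),0,.35,(255,255,255),1);cv2.putText(im,str(134+i),(570,int(i*4.2)+4),0,.33,(255,255,255),1)
    cv2.line(im,(0,int(i*4.2)),(596,int(i*4.2)),(0,255,255),1) if i%20==0 else 0
    cv2.line(im,(int(i*4.2),0),(int(i*4.2),596),(0,255,255),1) if i%20==0 else 0
cv2.imwrite("pics/z.png",im)
```

```text
(no output)
```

View pics/z.png

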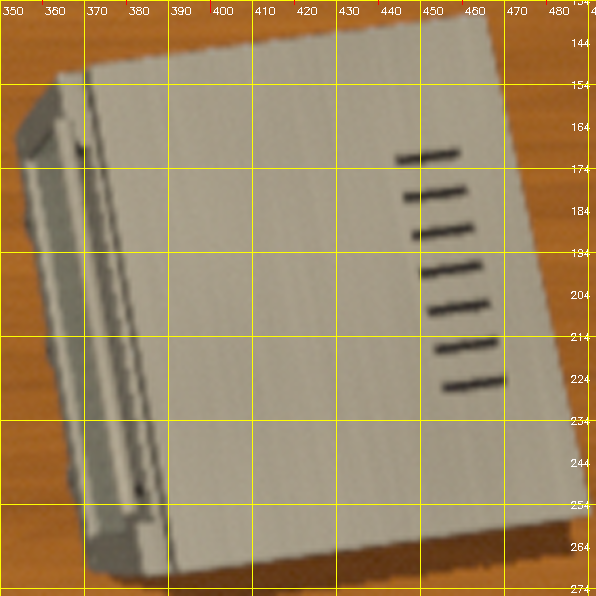

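In the zoomed view the roof corners are at (371.4,150), (465.5,136.4), (490.2,256.6) and (392.1,270.4). The handle bar runs from (364.5,162) to (381,256).

Run:
```python
from fit import *
L=[(0,200,280),(320,200,280),(320,-200,280),(0,-200,280),(-38,150,315),(-38,-150,315)]
uv=np.array([(371.4,150),(465.5,136.4),(490.2,256.6),(392.1,270.4),(364.5,162),(381,256)])
for n in(4,6):
    r=least_squares(lambda p:(proj("top",pts(p,L[:n]))-uv[:n]).ravel(),[543,-233,-1.47],x_scale=[100,100,.1]);p=r.x
    print(p,np.round(r.fun.reshape(-1,2),1).tolist())
p[:]=r.x
print("handle shut",pts(p,[(-38,0,315)]),"mug px side",proj("side",pts(p,[(-38,150,315),(-38,-150,315)])))
print("line angle of oven x",p[2]+np.pi)
a=env.state()["tcp_rot"][2]-np.pi/2;print("turn deg",np.degrees((p[2]+np.pi-a+np.pi/2)%np.pi-np.pi/2))
for t in np.arange(0,1.58,.157):
    x=-16*np.cos(t)-240*np.sin(t);z=-16*np.sin(t)*1+240*np.cos(t)
    z=240*np.cos(t)-16*np.sin(t)
    print(round(t,2),np.round(pts(p,[(-22+x,0,75+z)])[0],1))
```

```text
[ 542.87178205 -237.98940394   -1.45497127] [[-0.6, -0.8], [-0.1, 0.5], [0.7, 0.2], [-0.1, 0.1]]
[ 543.25448978 -238.43980833   -1.45507507] [[-0.4, -0.9], [0.0, 0.4], [0.8, 0.0], [0.1, -0.0], [-0.0, 0.4], [-0.5, 0.0]]
handle shut [[ 538.86689011 -200.69396128  315.        ]] mug px side [[320.73250396 115.63381984]
 [396.19288674 190.25858844]]
line angle of oven x 1.6865175814805993
turn deg 32.11517637007026
0.0 [ 538.9 -200.7  315. ]
0.16 [ 534.6 -163.6  309.5]
0.31 [ 530.4 -127.8  298.3]
0.47 [526.5 -94.2 281.6]
0.63 [522.9 -63.7 259.8]
0.78 [519.8 -36.8 233.5]
0.94 [517.2 -14.4 203.2]
1.1 [515.2   3.  169.8]
1.26 [513.8  15.  134.1]
1.41 [513.1  21.3  96.9]
1.57 [513.   21.8  59.2]
```

Emit:
carry_out(series=[[0.1,-0.4,0.7,0.267],[0.28,-0.78,0.3,0.267],[0.28,-0.78,0.3,0.267],[0.28,-0.78,0.3,0.267],[0.28,-0.78,0.3,0.267]], fingers=-0.05)

```text
t: 2.05
eef_pos: [330.1, 386.7, 310.3]
tcp_rot: [3.141, 0.0, 2.838]
ft_force: [1.2, -0.1, 0.7]
opening: 0.637
grip_force: 0.0
```

Emit:
carry_out(series=[[0.28,-0.78,0.3,0.267],[0.28,-0.78,0.3,0.267],[0.28,-0.78,0.2,0.267],[0.28,-0.78,0.2,0.267],[0.28,-0.78,0.2,0.267]])

```text
t: 2.55
eef_pos: [400.1, 191.6, 370.3]
tcp_rot: [3.141, 0.001, 2.978]
ft_force: [0.6, 0.0, -1.3]
opening: 0.532
grip_force: 0.0
```

Emit:
carry_out(series=[[0.28,-0.78,0.1,0.267],[0.28,-0.78,0.1,0.267],[0.28,-0.78,0,0.267],[0.28,-0.78,0,0.267],[0.28,-0.78,0,0.267]])

```text
t: 3.05
eef_pos: [470.1, -3.5, 379.9]
tcp_rot: [3.141, 0.001, 3.117]
ft_force: [0.3, -0.1, 0.6]
opening: 0.522
grip_force: 0.0
```

Emit:
carry_out(series=[[0.28,-0.78,0,0.267],[0.28,-0.78,0,0.267],[0.28,-0.78,0,0.267],[0.28,-0.78,0,0.267],[0,-0.2,0,0.267]])

```text
t: 3.55
eef_pos: [526.8, -171.2, 378.8]
tcp_rot: [3.142, -0.001, -3.028]
ft_force: [0.1, 0.3, -0.8]
opening: 0.527
grip_force: 0.0
```

Emit:
carry_out(series=[[0.24,-0.59,0,0],[0,0,-0.3,0],[0,0,-0.5,0],[0,0,-0.5,0],[0,0,-0.35,0]])

```text
t: 4.05
eef_pos: [537.5, -197.2, 295.6]
tcp_rot: [3.141, -0.001, -3.027]
ft_force: [0.3, -0.4, 0.3]
opening: 0.526
grip_force: 0.0
```

Emit:
carry_out(series=[[0,0,0,0],[0,0,0,0],[0,0,0,0],[0,0,0,0],[0,0,0,0]], fingers=1)

```text
t: 4.55
eef_pos: [538.2, -197.7, 298.0]
tcp_rot: [-3.14, 0.001, -3.027]
ft_force: [0.8, -3.8, 0.9]
opening: 0.158
grip_force: 1.8
```

Run:
```python
from fit import *
p=[543.25,-238.44,-1.4551]
def H(t):return pts(p,[(-22-16*np.cos(t)-240*np.sin(t),0,75+240*np.cos(t)-16*np.sin(t))])[0]
N=30;s=np.linspace(0,1,N+1);s=.7*s+.3*(3*s**2-2*s**3)
P=np.array([H(t) for t in s*np.pi/2]);D=np.diff(np.r_[P]/50,axis=0)
R=np.round(np.cumsum(D,axis=0),2);R=np.diff(np.r_[[[0,0,0]],R],axis=0)
for i in range(0,N,5):print([[round(v,2) for v in r]+[0] for r in R[i:i+5].tolist()])
```

```text
[[-0.02, 0.18, -0.02, 0], [-0.02, 0.2, -0.02, 0], [-0.03, 0.2, -0.04, 0], [-0.02, 0.22, -0.04, 0], [-0.03, 0.22, -0.06, 0]]
[[-0.03, 0.24, -0.08, 0], [-0.02, 0.23, -0.09, 0], [-0.03, 0.24, -0.1, 0], [-0.03, 0.24, -0.12, 0], [-0.03, 0.23, -0.14, 0]]
[[-0.02, 0.23, -0.16, 0], [-0.03, 0.23, -0.17, 0], [-0.02, 0.22, -0.18, 0], [-0.03, 0.2, -0.2, 0], [-0.02, 0.2, -0.21, 0]]
[[-0.02, 0.18, -0.23, 0], [-0.02, 0.17, -0.23, 0], [-0.02, 0.15, -0.24, 0], [-0.02, 0.14, -0.25, 0], [-0.01, 0.12, -0.25, 0]]
[[-0.01, 0.11, -0.25, 0], [-0.01, 0.08, -0.26, 0], [-0.01, 0.08, -0.25, 0], [-0.01, 0.05, -0.24, 0], [0.0, 0.05, -0.24, 0]]
[[-0.01, 0.03, -0.24, 0], [0.0, 0.01, -0.22, 0], [0.0, 0.01, -0.21, 0], [0.0, 0.0, -0.2, 0], [0.0, -0.01, -0.18, 0]]
```

Emit:
carry_out(series=[[-0.02,0.18,-0.02,0],[-0.02,0.2,-0.02,0],[-0.03,0.2,-0.04,0],[-0.02,0.22,-0.04,0],[-0.03,0.22,-0.06,0]])

```text
t: 5.05
eef_pos: [532.2, -145.6, 288.4]
tcp_rot: [-3.141, 0.001, -3.027]
ft_force: [3.4, -4.4, 2.8]
opening: 0.153
grip_force: 30.0
```

Emit:
carry_out(series=[[-0.03,0.24,-0.08,0],[-0.02,0.23,-0.09,0],[-0.03,0.24,-0.1,0],[-0.03,0.24,-0.12,0],[-0.03,0.23,-0.14,0]])

```text
t: 5.55
eef_pos: [525.1, -86.2, 261.2]
tcp_rot: [-3.142, 0.001, -3.027]
ft_force: [5.6, -2.7, 2.3]
opening: 0.152
grip_force: 30.0
```

Forces are low and the bar follows.

Emit:
carry_out(series=[[-0.02,0.23,-0.16,0],[-0.03,0.23,-0.17,0],[-0.02,0.22,-0.18,0],[-0.03,0.2,-0.2,0],[-0.02,0.2,-0.21,0]])

```text
t: 6.05
eef_pos: [518.8, -32.6, 214.8]
tcp_rot: [-3.141, 0.0, -3.027]
ft_force: [5.2, -7.1, -1.9]
opening: 0.152
grip_force: 30.0
```

Emit:
carry_out(series=[[-0.02,0.18,-0.23,0],[-0.02,0.17,-0.23,0],[-0.02,0.15,-0.24,0],[-0.02,0.14,-0.25,0],[-0.01,0.12,-0.25,0]])

```text
t: 6.55
eef_pos: [514.3, 4.9, 154.6]
tcp_rot: [-3.141, 0.0, -3.027]
ft_force: [4.7, -9.8, -2.4]
opening: 0.149
grip_force: 30.0
```

Emit:
carry_out(series=[[-0.01,0.11,-0.25,0],[-0.01,0.08,-0.26,0],[-0.01,0.08,-0.25,0],[-0.01,0.05,-0.24,0],[0,0.05,-0.24,0]])

```text
t: 7.05
eef_pos: [512.4, 21.8, 92.6]
tcp_rot: [-3.139, -0.0, -3.026]
ft_force: [2.8, -28.5, -1.1]
opening: 0.152
grip_force: 30.0
```

Emit:
carry_out(series=[[-0.01,0.03,-0.24,0],[0,0.01,-0.22,0],[0,0.01,-0.21,0],[0,0,-0.2,0],[0,-0.01,-0.18,0]])

```text
t: 7.55
eef_pos: [514.2, 23.1, 42.6]
tcp_rot: [-3.138, 0.006, -3.027]
ft_force: [1.9, -20.7, 47.9]
opening: 0.146
grip_force: 30.0
```

Emit:
carry_out(series=[[0,0,0.04,0],[0,0,0,0],[0,0,0,0],[0,0,0,0],[0,0,0,0]], fingers=-0.05)

```text
t: 8.05
eef_pos: [511.5, 25.6, 42.9]
tcp_rot: [3.141, -0.001, -3.027]
ft_force: [-0.0, -0.2, 0.4]
opening: 0.497
grip_force: 0.0
```

Emit:
carry_out(series=[[0,0,0.4,0],[0,0,0.8,0],[0,0.8,0.6,0],[0,1,0.2,0],[0,1,0,0]])

```text
t: 8.55
eef_pos: [512.3, 165.8, 144.9]
tcp_rot: [3.141, 0.003, -3.029]
ft_force: [0.4, -0.6, -0.5]
opening: 0.526
grip_force: 0.0
```

Emit:
carry_out(series=[[0,1,0.6,0],[0,1,0.2,0],[0,1,0,0],[0,0,0,0],[0,0,0,0]], fingers=-1)

```text
t: 9.05
eef_pos: [511.1, 307.0, 178.0]
tcp_rot: [-3.141, -0.001, -3.025]
ft_force: [0.4, 0.6, -0.3]
opening: 0.887
grip_force: 0.0
```

Run:
```python
from fit import *
print(env.state()["eef_pos"])
ims=[]
for c in("top","side"):
    im=snap(c,c[0]+"1")
    for l in["mug_a","pie_dish","rack","tray","door_handle"]:
        z={"mug_a":190,"pie_dish":175,"rack":150,"tray":10,"door_handle":59}[l]
        for k,u in look(c,l):print(c,l,k,u,np.round(ray(c,u,z)))
    x,y=(340,100) if c=="top" else(290,40)
    ims.append(cv2.resize(cv2.cvtColor(im[y:y+200,x-50:x+83],cv2.COLOR_RGB2BGR),None,fx=3,fy=3,interpolation=cv2.INTER_CUBIC))
cv2.imwrite("pics/z1.png",np.hstack(ims))
```

```text
[511.10109209 306.95138275 177.96413959]
top mug_a 0.91 [344.2, 182.2] [ 651. -138.  190.]
top mug_a 0.55 [355.3, 250.8] [ 411. -165.  190.]
top pie_dish 0.6 [346.0, 216.4] [ 531. -141.  175.]
top pie_dish 0.39 [357.6, 251.7] [ 408. -176.  175.]
top rack 0.55 [349.1, 199.5] [ 595. -160.  150.]
top tray 0.7 [244.9, 238.3] [472. 229.  10.]
top tray 0.54 [326.8, 227.8] [507. -93.  10.]
top door_handle 0.56 [332.2, 227.3] [ 504. -108.   59.]
side mug_a 0.77 [311.6, 151.9] [ 654. -142.  190.]
side mug_a 0.71 [363.3, 208.9] [ 417. -161.  190.]
side mug_a 0.7 [230.9, 312.2] [377. 321. 190.]
side pie_dish 0.79 [337.7, 183.6] [ 528. -152.  175.]
side rack 0.79 [351.0, 198.7] [ 471. -166.  150.]
side tray 0.79 [234.4, 312.4] [395. 315.  10.]
side door_handle 0.83 [316.8, 206.1] [531. -92.  59.]
```

View pics/z1.png

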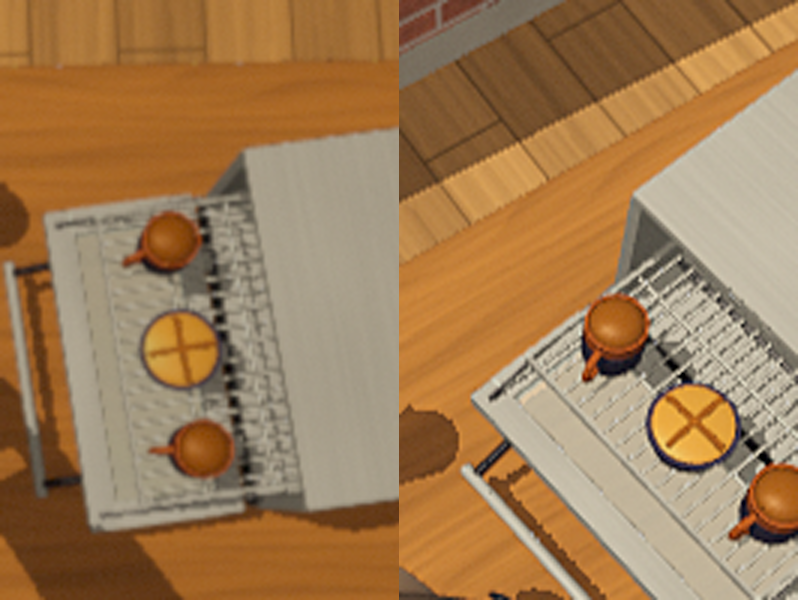

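The door is fully open. The pie is in the middle place and the mugs in the outer two, with rim discs at top (347,180) and (357.7,249.3), and side (312.3,147.3) and (367,205). Their handles point toward the oven front.

Run:
```python
from fit import *
p=np.array([543.25,-238.44,-1.4551]);R=np.array([[np.cos(p[2]),-np.sin(p[2])],[np.sin(p[2]),np.cos(p[2])]])
def loc(w):return np.round(R.T@(w[:2]-p[:2]),1)
for n,t,s,z in(("far",(347,180),(312.3,147.3),224),("near",(357.7,249.3),(367,205),224),("pie",(350,216),(338,181.7),190),("farh",(290+128/3,100+262/3),(240+188/3,40+378/3),205),("nearh",(290+156/3,100+450/3),(240+338/3,40+532/3),205)):
    a,b=ray("top",t,z),ray("side",s,z);print(n,np.round(a),np.round(b),loc(a),loc(b))
for m in(116,-116):
    for dx in(-36,-60,-46):print(m,dx,np.round(pts(p,[(dx,m,224)])[0]),np.round(proj("top",pts(p,[(dx,m,224)]))),np.round(proj("side",pts(p,[(dx,m,224)]))))
# tray by colour/edges with hidden part: from first picture
q=[473.9,282.5,.144];print(np.round(proj("side",pts(q,[(-150,100,20),(-150,-100,20),(150,-100,20),(150,100,20)]))))
print("tray spots",pts(q,[(-70,0,8),(70,0,8)]))
```

```text
far [ 651. -142.  224.] [ 653. -140.  224.] [-83.8 118.2] [-85.1 120.2]
near [ 415. -167.  224.] [ 415. -164.  224.] [ -85.9 -119.6] [ -88.6 -118.7]
pie [ 531. -153.  190.] [ 528. -151.  190.] [-86.7  -2.5] [-88.7  -4.7]
farh [630. -94. 205.] [624. -87. 205.] [-133.3  102.9] [-141.4   98.2]
nearh [ 414. -118.  205.] [ 411. -114.  205.] [-135.1 -114.7] [-138.9 -117.1]
116 -36 [ 654. -189.  224.] [[361. 179.]] [[325. 139.]]
116 -60 [ 652. -165.  224.] [[354. 180.]] [[319. 143.]]
116 -46 [ 653. -179.  224.] [[358. 179.]] [[323. 141.]]
-116 -36 [ 424. -216.  224.] [[372. 246.]] [[379. 193.]]
-116 -60 [ 421. -192.  224.] [[365. 247.]] [[373. 198.]]
-116 -46 [ 423. -206.  224.] [[369. 247.]] [[377. 195.]]
[[236. 344.]
 [285. 300.]
 [224. 231.]
 [176. 271.]]
tray spots [[404.62450675 272.45480038   8.        ]
 [543.17549325 292.54519962   8.        ]]
```

Emit:
carry_out(series=[[0.19,-0.6,0.3,-1],[0.19,-0.6,0.3,-1],[0.19,-0.6,0.3,-1],[0.19,-0.6,0.3,-1],[0.19,-0.6,0.3,-1]], fingers=-0.75)

```text
t: 10.15
eef_pos: [559.6, 154.9, 254.2]
tcp_rot: [3.141, 0.0, 2.728]
ft_force: [-0.0, -0.7, -0.5]
opening: 0.88
grip_force: 0.0
```

Emit:
carry_out(series=[[0.19,-0.6,0.1,-1],[0.19,-0.6,0,-1],[0.19,-0.6,0,-1],[0.19,-0.6,0,-1],[0.19,-0.6,0,-1]])

```text
t: 10.65
eef_pos: [607.1, 4.8, 258.5]
tcp_rot: [3.141, 0.0, 2.204]
ft_force: [-0.0, -0.0, -0.9]
opening: 0.875
grip_force: 0.0
```

Emit:
carry_out(series=[[0.19,-0.6,0,-1],[0.19,-0.6,0,-1],[0.19,-0.6,0,-1],[0.19,-0.6,0,-1],[0.16,-0.5,0,-1]])

```text
t: 11.15
eef_pos: [653.2, -140.5, 258.4]
tcp_rot: [3.142, 0.0, 1.68]
ft_force: [0.9, 0.5, 0.6]
opening: 0.877
grip_force: 0.0
```

Emit:
carry_out(series=[[-0.02,-0.01,-0.3,0],[0,0,-0.3,0],[0,0,-0.3,0],[0,0,-0.3,0],[0,0,-0.19,0]])

```text
t: 11.65
eef_pos: [651.6, -139.3, 187.8]
tcp_rot: [-3.141, -0.001, 1.685]
ft_force: [0.4, -1.0, 1.1]
opening: 0.873
grip_force: 0.0
```

Emit:
carry_out(series=[[0,0,0,0],[0,0,0,0],[0,0,0,0],[0,0,0,0],[0,0,0,0]], fingers=1)

```text
t: 12.15
eef_pos: [652.4, -139.5, 189.9]
tcp_rot: [3.14, 0.001, 1.685]
ft_force: [1.4, 0.7, 3.6]
opening: 0.687
grip_force: 30.0
```

Emit:
carry_out(series=[[0,0,0.1,0],[0,0,0.25,0],[0,0,0.3,0],[0,0,0.3,0],[-0.02,0.1,0.2,0]])

```text
t: 12.65
eef_pos: [651.0, -134.6, 248.2]
tcp_rot: [3.141, 0.001, 1.685]
ft_force: [-0.6, 0.3, -3.3]
opening: 0.686
grip_force: 30.0
```

Emit:
carry_out(series=[[-0.06,0.2,0.1,0],[-0.1,0.4,0,0],[-0.14,0.55,0,0],[-0.16,0.65,0,0],[-0.18,0.7,0,0]])

```text
t: 13.15
eef_pos: [617.6, -7.0, 250.8]
tcp_rot: [-3.14, -0.001, 1.685]
ft_force: [1.6, 0.0, -2.3]
opening: 0.689
grip_force: 30.0
```

Emit:
carry_out(series=[[-0.18,0.7,0,0],[-0.18,0.7,-0.1,0],[-0.18,0.7,-0.2,0],[-0.18,0.7,-0.2,0],[-0.18,0.7,-0.2,0]])

```text
t: 13.65
eef_pos: [571.9, 168.2, 215.7]
tcp_rot: [-3.141, -0.0, 1.686]
ft_force: [0.9, 0.3, -2.3]
opening: 0.689
grip_force: 30.0
```

Emit:
carry_out(series=[[-0.18,0.7,-0.2,0],[-0.18,0.65,-0.2,0],[-0.16,0.6,-0.2,0],[-0.12,0.5,-0.2,0],[-0.08,0.3,-0.2,0]])

```text
t: 14.15
eef_pos: [535.8, 305.6, 165.5]
tcp_rot: [-3.141, 0.0, 1.687]
ft_force: [-0.1, -0.3, -2.5]
opening: 0.691
grip_force: 30.0
```

Emit:
carry_out(series=[[0.08,-0.15,-0.2,0],[0.08,-0.13,-0.5,0],[0,0,-0.6,0],[0,0,-0.5,0],[0,0,-0.28,0]])

```text
t: 14.65
eef_pos: [545.0, 288.1, 60.3]
tcp_rot: [-3.139, 0.001, 1.685]
ft_force: [-0.7, -0.6, -2.8]
opening: 0.688
grip_force: 30.0
```

Emit:
carry_out(series=[[0,0,-0.08,0],[0,0,-0.06,0],[0,0,-0.06,0],[0,0,-0.04,0],[0,0,-0.03,0]])

```text
t: 15.15
eef_pos: [546.1, 289.2, 49.5]
tcp_rot: [3.141, -0.0, 1.685]
ft_force: [-0.4, -0.3, -3.1]
opening: 0.688
grip_force: 30.0
```

Still hanging, by about 2 mm.

Emit:
carry_out(series=[[0,0,-0.02,0],[0,0,-0.02,0],[0,0,-0.01,0],[0,0,0,0],[0,0,0,0]])

```text
t: 15.65
eef_pos: [546.1, 289.3, 47.8]
tcp_rot: [3.141, -0.0, 1.685]
ft_force: [-2.5, -0.7, 10.2]
opening: 0.687
grip_force: 30.0
```

Emit:
carry_out(series=[[0,0,0,0],[0,0,0,0],[0,0,0,0],[0,0,0.2,0],[0,0,0.6,0]], fingers=-0.75)

```text
t: 16.15
eef_pos: [544.9, 288.7, 85.2]
tcp_rot: [-3.137, 0.001, 1.685]
ft_force: [0.7, -0.3, -0.1]
opening: 0.869
grip_force: 0.0
```

Emit:
carry_out(series=[[0,0,0.8,0],[-0.1,-0.3,0.8,0],[-0.2,-0.6,0.7,0],[-0.22,-0.75,0.5,0],[-0.22,-0.75,0.4,0]])

```text
t: 16.65
eef_pos: [508.4, 168.2, 248.8]
tcp_rot: [3.139, -0.0, 1.686]
ft_force: [-0.2, -0.2, 0.3]
opening: 0.876
grip_force: 0.0
```

Emit:
carry_out(series=[[-0.22,-0.75,0.25,0],[-0.22,-0.75,0,0],[-0.22,-0.75,0,0],[-0.22,-0.75,0,0],[-0.22,-0.75,0,0]])

```text
t: 17.15
eef_pos: [453.2, -19.7, 259.8]
tcp_rot: [3.14, 0.0, 1.685]
ft_force: [1.8, 0.4, -0.3]
opening: 0.871
grip_force: 0.0
```

Emit:
carry_out(series=[[-0.22,-0.75,0,0],[-0.22,-0.75,0,0],[-0.22,-0.75,0,0],[-0.12,-0.45,0,0],[0,0,0,0]])

```text
t: 17.65
eef_pos: [414.3, -155.4, 259.6]
tcp_rot: [3.141, 0.001, 1.682]
ft_force: [0.1, -0.3, 0.2]
opening: 0.878
grip_force: 0.0
```

Run:
```python
from h import *
s=env.state();print(s["eef_pos"],s["joints"])
a=snap("side","s2")
print(look("side","mug_a"));print(look("side","tray"),look("side","pie_dish"))
```

```text
[ 414.30214466 -155.44212696  259.58849929] [-5.08282628e-01  1.76471432e-01  1.91824221e+00 -2.54032398e-04
  1.04595547e+00 -6.19425398e-01]
[(0.82, [214.9, 262.1]), (0.58, [361.9, 210.2])]
[(0.62, [235.9, 291.3])] [(0.87, [335.4, 185.3])]
```

View pics/s2.png

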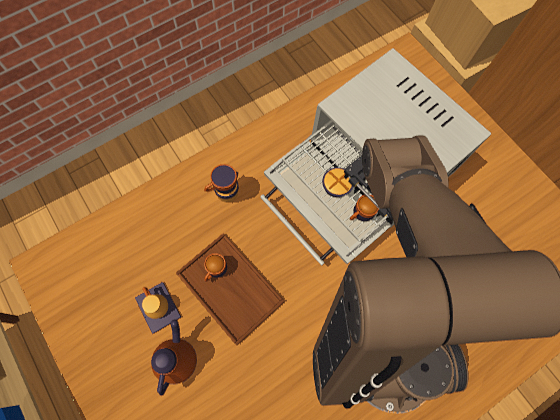

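Mug 1 stands upright on the tray (215,262); the pie and mug 2 are undisturbed. Next I grasp mug 2.

Emit:
carry_out(series=[[0.01,-0.21,0,0],[0,0,-0.35,0],[0,0,-0.4,0],[0,0,-0.4,0],[0,0,-0.26,0]])

```text
t: 18.35
eef_pos: [415.4, -163.6, 187.4]
tcp_rot: [-3.141, -0.001, 1.686]
ft_force: [-0.5, -0.1, 0.2]
opening: 0.873
grip_force: 0.0
```

Emit:
carry_out(series=[[0,0,0,0],[0,0,0,0],[0,0,0,0],[0,0,0,0],[0,0,0,0]], fingers=1)

```text
t: 18.85
eef_pos: [415.7, -164.0, 189.1]
tcp_rot: [3.14, 0.001, 1.685]
ft_force: [0.7, -0.1, 3.9]
opening: 0.686
grip_force: 30.0
```

Emit:
carry_out(series=[[0,0,0.1,0],[0,0,0.25,0],[0,0,0.3,0],[0,0,0.3,0],[0.05,0.1,0.2,0]])

```text
t: 19.35
eef_pos: [417.9, -159.0, 247.1]
tcp_rot: [3.141, 0.001, 1.685]
ft_force: [0.3, -0.8, -3.2]
opening: 0.688
grip_force: 30.0
```

Emit:
carry_out(series=[[0.15,0.2,0.1,0],[0.2,0.4,0,0],[0.25,0.55,0,0],[0.2,0.65,0,0],[0.15,0.7,0,0]])

```text
t: 19.85
eef_pos: [465.9, -32.0, 250.6]
tcp_rot: [-3.141, -0.0, 1.685]
ft_force: [1.2, 0.3, -2.3]
opening: 0.69
grip_force: 30.0
```

Emit:
carry_out(series=[[0.05,0.7,0,0],[0,0.7,0,0],[-0.05,0.7,0,0],[-0.1,0.7,-0.1,0],[-0.15,0.7,-0.2,0]])

```text
t: 20.35
eef_pos: [452.7, 143.5, 235.9]
tcp_rot: [3.141, -0.0, 1.686]
ft_force: [0.7, 0.1, -3.7]
opening: 0.688
grip_force: 30.0
```

Emit:
carry_out(series=[[-0.2,0.7,-0.2,0],[-0.2,0.65,-0.2,0],[-0.2,0.55,-0.2,0],[-0.15,0.4,-0.2,0],[-0.1,0.25,-0.2,0]])

```text
t: 20.85
eef_pos: [409.3, 270.7, 185.2]
tcp_rot: [-3.141, 0.0, 1.687]
ft_force: [-0.4, -1.1, -3.3]
opening: 0.688
grip_force: 30.0
```

Emit:
carry_out(series=[[0,0.02,-0.3,0],[0,0,-0.6,0],[0,0,-0.7,0],[0,0,-0.6,0],[0,0,-0.3,0]])

```text
t: 21.35
eef_pos: [409.4, 269.4, 58.4]
tcp_rot: [-3.139, 0.001, 1.685]
ft_force: [0.3, -0.5, -3.7]
opening: 0.696
grip_force: 30.0
```

Emit:
carry_out(series=[[0,0,-0.08,0],[0,0,-0.05,0],[0,0,-0.04,0],[0,0,0,0],[0,0,0,0]])

```text
t: 21.85
eef_pos: [410.7, 269.8, 53.1]
tcp_rot: [3.14, -0.0, 1.685]
ft_force: [0.5, -0.3, -2.4]
opening: 0.688
grip_force: 30.0
```

Emit:
carry_out(series=[[0,0,-0.04,0],[0,0,-0.03,0],[0,0,-0.02,0],[0,0,-0.01,0],[0,0,0,0]])

```text
t: 22.35
eef_pos: [410.4, 269.6, 47.4]
tcp_rot: [-3.142, 0.0, 1.685]
ft_force: [0.1, 0.4, -2.2]
opening: 0.688
grip_force: 30.0
```

Emit:
carry_out(series=[[0,0,-0.02,0],[0,0,0,0],[0,0,0,0],[0,0,0,0],[0,0,0,0]])

```text
t: 22.85
eef_pos: [410.4, 269.7, 47.2]
tcp_rot: [3.141, -0.0, 1.685]
ft_force: [-2.3, -0.3, 9.0]
opening: 0.691
grip_force: 30.0
```

Emit:
carry_out(series=[[0,0,0,0],[0,0,0,0],[0,0,0,0],[0,0,0.2,0],[0,0,0.6,0]], fingers=-0.75)

```text
t: 23.35
eef_pos: [409.5, 269.2, 85.7]
tcp_rot: [-3.138, 0.001, 1.685]
ft_force: [-0.2, -0.1, -0.6]
opening: 0.876
grip_force: 0.0
```

Emit:
carry_out(series=[[0,0,0.8,0],[0,0,0.6,0.5],[0.15,-0.3,0.2,1],[0.2,-0.45,0,1],[0.2,-0.45,0,1]])

```text
t: 23.85
eef_pos: [438.2, 209.1, 167.8]
tcp_rot: [3.14, 0.0, 2.057]
ft_force: [0.3, -0.8, 0.4]
opening: 0.875
grip_force: 0.0
```

Emit:
carry_out(series=[[0.2,-0.45,0,1],[0.2,-0.45,0,1],[0.2,-0.45,0,1],[0.2,-0.45,0,1],[0.2,-0.45,0,1]], fingers=-0.05)

```text
t: 24.35
eef_pos: [488.2, 96.2, 167.2]
tcp_rot: [3.141, 0.0, 2.58]
ft_force: [-0.2, -0.2, 0.9]
opening: 0.545
grip_force: 0.0
```

Emit:
carry_out(series=[[0.2,-0.45,0,1],[0.2,-0.45,0,1],[0.1,-0.3,0,1],[0,0,0,1],[0,0,0,1]])

```text
t: 24.85
eef_pos: [513.0, 36.5, 167.1]
tcp_rot: [3.141, 0.0, 3.102]
ft_force: [0.7, 0.1, -0.1]
opening: 0.523
grip_force: 0.0
```

Emit:
carry_out(series=[[0,0,0,1],[0,0,0,0.5],[0,0,0,0],[0,0,0,0],[0,0,0,0]])

```text
t: 25.35
eef_pos: [512.9, 37.2, 166.7]
tcp_rot: [3.142, 0.0, -3.028]
ft_force: [0.7, -0.1, -0.5]
opening: 0.524
grip_force: 0.0
```

Run:
```python
from h import *
s=env.state();print(s["eef_pos"],s["tcp_rot"],s["opening"])
a=snap("top","t3")
print(look("top","mug_a"),look("top","pie_dish"),look("top","door_handle"),proj("top",[(513,22,59)]))
cv2.imwrite("pics/t3c.png",cv2.resize(cv2.cvtColor(a[130:290,190:400],cv2.COLOR_RGB2BGR),None,fx=3.6,fy=3.6))
```

```text
[512.88269795  37.15708197 166.71709317] [ 3.14151802e+00  1.50809812e-04 -3.02845182e+00] 0.5242872847726605
[(0.79, [229.3, 220.5]), (0.58, [233.1, 256.3])] [(0.62, [346.8, 218.3]), (0.53, [273.5, 162.6])] [(0.83, [335.2, 216.6])] [[298.05548759 225.6479028 ]]
```

View pics/t3c.png

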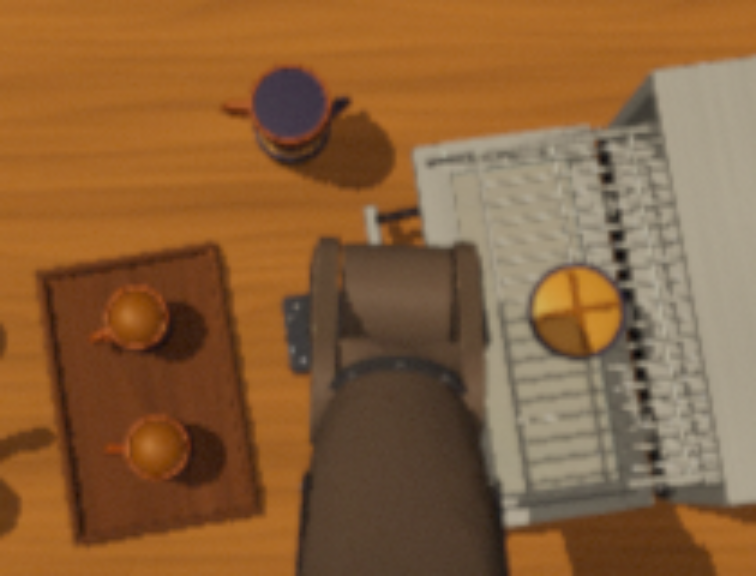

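Both mugs stand upright on the tray and the pie is in place. Next I grip the handle and close the door.

Emit:
carry_out(series=[[0,-0.26,-0.4,0],[0,0,-0.6,0],[0,0,-0.6,0],[0,0,-0.6,0],[0,0,-0.3,0]])

```text
t: 26.05
eef_pos: [512.1, 24.2, 39.4]
tcp_rot: [3.141, -0.002, -3.028]
ft_force: [0.4, 0.2, -0.4]
opening: 0.523
grip_force: 0.0
```

Emit:
carry_out(series=[[0,0,-0.02,0],[0,0,0,0],[0,0,0,0],[0,0,0,0],[0,0,0,0]], fingers=1)

```text
t: 26.55
eef_pos: [513.4, 23.7, 41.3]
tcp_rot: [-3.141, 0.002, -3.027]
ft_force: [0.2, -38.8, 1.5]
opening: 0.164
grip_force: 19.7
```

Run:
```python
from fit import *
p=[543.25,-238.44,-1.4551]
def H(t):return pts(p,[(-22-16*np.cos(t)-240*np.sin(t),0,75+240*np.cos(t)-16*np.sin(t))])[0]
N=40;s=np.linspace(0,1,N+1);s=.15*s+.85*(3*s**2-2*s**3)
P=np.array([H(t) for t in (1-s)*np.pi/2])
R=np.round((P[1:]-P[0])/50,2);R=np.diff(np.r_[[[0,0,0]],R],axis=0)
for i in range(0,N,5):print([[round(v,2)+0. for v in r]+[0] for r in R[i:i+5].tolist()],np.round(P[i+5]-[0,0,19]))
```

```text
[[0.0, 0.0, 0.04, 0], [0.0, 0.01, 0.06, 0], [0.0, 0.0, 0.09, 0], [0.0, 0.0, 0.1, 0], [0.0, 0.0, 0.13, 0]] [513.  22.  61.]
[[0.0, -0.01, 0.14, 0], [0.0, -0.01, 0.16, 0], [0.0, -0.01, 0.17, 0], [0.01, -0.03, 0.19, 0], [0.0, -0.04, 0.2, 0]] [514.  18. 104.]
[[0.01, -0.04, 0.21, 0], [0.0, -0.06, 0.22, 0], [0.01, -0.08, 0.22, 0], [0.01, -0.08, 0.23, 0], [0.01, -0.1, 0.23, 0]] [516.  -1. 159.]
[[0.02, -0.12, 0.23, 0], [0.01, -0.13, 0.22, 0], [0.02, -0.14, 0.22, 0], [0.02, -0.16, 0.22, 0], [0.02, -0.17, 0.21, 0]] [520. -37. 214.]
[[0.02, -0.18, 0.2, 0], [0.02, -0.19, 0.18, 0], [0.02, -0.2, 0.17, 0], [0.03, -0.21, 0.16, 0], [0.02, -0.21, 0.15, 0]] [526. -86. 258.]
[[0.03, -0.21, 0.13, 0], [0.02, -0.21, 0.12, 0], [0.02, -0.21, 0.1, 0], [0.03, -0.21, 0.09, 0], [0.02, -0.2, 0.07, 0]] [ 532. -138.  283.]
[[0.02, -0.19, 0.07, 0], [0.03, -0.18, 0.05, 0], [0.01, -0.17, 0.04, 0], [0.02, -0.16, 0.03, 0], [0.02, -0.14, 0.02, 0]] [ 536. -180.  294.]
[[0.01, -0.12, 0.02, 0], [0.02, -0.1, 0.01, 0], [0.01, -0.09, 0.01, 0], [0.0, -0.06, 0.01, 0], [0.01, -0.04, 0.0, 0]] [ 539. -201.  296.]
```

Emit:
carry_out(series=[[0,-0.03,0.02,0],[0,-0.02,0,0],[0,0,0,0],[0,0,0,0],[0,0,0,0]])

```text
t: 27.05
eef_pos: [513.4, 22.8, 41.9]
tcp_rot: [3.14, 0.002, -3.028]
ft_force: [2.9, 14.1, -1.2]
opening: 0.149
grip_force: 30.0
```

Emit:
carry_out(series=[[0,0.01,0.04,0],[0,0.01,0.06,0],[0,0,0.09,0],[0,0,0.1,0],[0,0,0.13,0]])

```text
t: 27.55
eef_pos: [513.3, 23.3, 62.7]
tcp_rot: [3.141, 0.001, -3.028]
ft_force: [3.8, 5.6, -5.9]
opening: 0.15
grip_force: 30.0
```

Emit:
carry_out(series=[[0,-0.01,0.14,0],[0,-0.01,0.16,0],[0,-0.01,0.17,0],[0.01,-0.03,0.19,0],[0,-0.04,0.2,0]])

```text
t: 28.05
eef_pos: [513.8, 18.6, 106.0]
tcp_rot: [3.14, 0.001, -3.028]
ft_force: [5.0, 9.2, -4.9]
opening: 0.15
grip_force: 30.0
```

Emit:
carry_out(series=[[0.01,-0.04,0.21,0],[0,-0.06,0.22,0],[0.01,-0.08,0.22,0],[0.01,-0.08,0.23,0],[0.01,-0.1,0.23,0]])

```text
t: 28.55
eef_pos: [515.9, 0.9, 161.9]
tcp_rot: [3.139, 0.002, -3.028]
ft_force: [4.9, 10.2, -1.8]
opening: 0.151
grip_force: 30.0
```

Emit:
carry_out(series=[[0.02,-0.12,0.23,0],[0.01,-0.13,0.22,0],[0.02,-0.14,0.22,0],[0.02,-0.16,0.22,0],[0.02,-0.17,0.21,0]])

```text
t: 29.05
eef_pos: [520.1, -33.6, 217.7]
tcp_rot: [3.137, 0.002, -3.028]
ft_force: [1.2, 21.2, 9.2]
opening: 0.15
grip_force: 30.0
```

Emit:
carry_out(series=[[0.02,-0.18,0.18,0],[0.02,-0.19,0.17,0],[0.02,-0.2,0.17,0],[0.03,-0.21,0.16,0],[0.02,-0.21,0.15,0]])

```text
t: 29.55
eef_pos: [525.8, -82.3, 261.2]
tcp_rot: [3.136, 0.005, -3.027]
ft_force: [-2.1, 21.4, 22.6]
opening: 0.15
grip_force: 30.0
```

Emit:
carry_out(series=[[0.03,-0.21,0.13,0],[0.02,-0.21,0.12,0],[0.02,-0.21,0.1,0],[0.03,-0.21,0.09,0],[0.02,-0.2,0.07,0]])

```text
t: 30.05
eef_pos: [532.2, -136.4, 286.6]
tcp_rot: [3.14, 0.006, -3.027]
ft_force: [-0.7, 13.5, 22.6]
opening: 0.154
grip_force: 30.0
```

Emit:
carry_out(series=[[0.02,-0.19,0.07,0],[0.03,-0.18,0.05,0],[0.01,-0.17,0.04,0],[0.02,-0.16,0.03,0],[0.02,-0.14,0.02,0]])

```text
t: 30.55
eef_pos: [537.2, -179.3, 296.1]
tcp_rot: [-3.141, 0.005, -3.027]
ft_force: [0.7, 7.1, 15.3]
opening: 0.153
grip_force: 30.0
```

Emit:
carry_out(series=[[0.01,-0.12,0.02,0],[0.02,-0.1,0.01,0],[0.01,-0.07,0.01,0],[0,-0.04,0,0],[0,-0.02,0,0]])

```text
t: 31.05
eef_pos: [539.3, -196.8, 297.7]
tcp_rot: [-3.141, 0.004, -3.027]
ft_force: [3.5, 5.8, 12.2]
opening: 0.151
grip_force: 30.0
```

Emit:
carry_out(series=[[0,-0.02,0,0],[0,-0.02,0,0],[0,-0.02,0,0],[0,-0.02,0,0],[0,-0.02,0,0]])

```text
t: 31.55
eef_pos: [539.6, -199.7, 297.8]
tcp_rot: [3.138, 0.005, -3.027]
ft_force: [4.9, 21.2, 13.9]
opening: 0.149
grip_force: 30.0
```

Emit:
carry_out(series=[[0,-0.02,0,0],[0,-0.02,0,0],[0,0,0,0],[0,0,0,0],[0,0,0,0]])

```text
t: 32.05
eef_pos: [539.6, -199.8, 297.7]
tcp_rot: [3.135, 0.005, -3.026]
ft_force: [4.2, 28.5, 14.6]
opening: 0.149
grip_force: 30.0
```

Emit:
carry_out(series=[[0,0,0,0],[0,0,0,0],[0,0,0,0],[0,0,0,0],[0,0,0,0]], fingers=-0.05)

```text
t: 32.55
eef_pos: [538.3, -204.6, 295.4]
tcp_rot: [3.141, -0.0, -3.028]
ft_force: [0.7, -0.4, -1.1]
opening: 0.498
grip_force: 0.0
```

Emit:
carry_out(series=[[0,0,0.4,0],[0,0,0.6,0],[0,0,0.6,0],[0,0.5,0.2,0],[0,0.8,0,0]])

```text
t: 33.05
eef_pos: [538.7, -140.4, 386.8]
tcp_rot: [-3.14, 0.002, -3.03]
ft_force: [1.5, -0.5, 0.4]
opening: 0.527
grip_force: 0.0
```

Emit:
carry_out(series=[[0,0.8,0,0],[0,0.8,0,0],[0,0.6,0,0],[0,0.2,0,0],[0,0,0,0]])

```text
t: 33.55
eef_pos: [538.4, -18.7, 385.5]
tcp_rot: [-3.142, 0.0, -3.026]
ft_force: [-0.2, 0.2, 0.3]
opening: 0.521
grip_force: 0.0
```

Run:
```python
from h import *
s=env.state();print(s["eef_pos"])
a=snap("top","t4");b=snap("side","s4")
cv2.imwrite("pics/e.png",cv2.cvtColor(np.hstack([cv2.resize(a[120:290,150:500],(400,194)),cv2.resize(b,(400,300))[20:214]]),cv2.COLOR_RGB2BGR))
# difference around oven front between first and now
for n,m,(x0,x1,y0,y1) in(("t0",a,(355,395,140,275)),("s0",b,(300,400,100,225))):
    o=cv2.imread(f"pics/{n}.png")[:,:,::-1];d=np.abs(o.astype(int)-m).max(2)[y0:y1,x0:x1];print(n,(d>30).mean())
```

```text
[538.42526005 -18.74991836 385.50838956]
t0 0.2901851851851852
s0 0.64024
```

View pics/e.png

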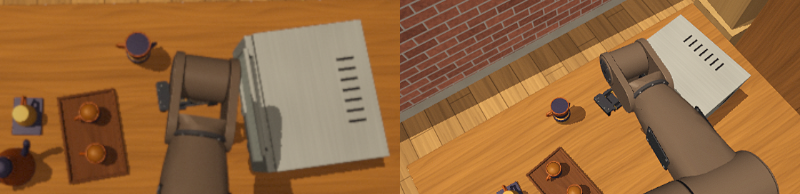

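The door looks shut, but the arm's shadow gets in the way. I'll back off and compare with the first picture.

Emit:
carry_out(series=[[-0.1,0.8,0,0],[-0.1,0.9,0,0],[-0.1,0.9,0,0],[-0.1,0.9,0,0],[-0.1,0.9,0,0]])

```text
t: 34.15
eef_pos: [513.7, 200.8, 385.5]
tcp_rot: [-3.141, 0.0, -3.029]
ft_force: [0.9, 0.1, 0.9]
opening: 0.526
grip_force: 0.0
```

Emit:
carry_out(series=[[-0.1,0.9,0,0],[-0.1,0.8,0,0],[0,0.4,0,0],[0,0,0,0],[0,0,0,0]])

```text
t: 34.65
eef_pos: [504.1, 304.6, 385.1]
tcp_rot: [-3.141, -0.001, -3.028]
ft_force: [-0.2, -0.4, 0.0]
opening: 0.524
grip_force: 0.0
```

Run:
```python
from h import *
a=snap("top","t5");b=snap("side","s5");ims=[]
for n,m,(x0,x1,y0,y1) in(("t0",a,(350,395,140,275)),("s0",b,(300,400,100,225))):
    o=cv2.imread(f"pics/{n}.png")[:,:,::-1];d=np.abs(o.astype(int)-m).max(2)[y0:y1,x0:x1];print(n,(d>30).mean())
    ims+=[cv2.resize(np.ascontiguousarray(v[y0:y1,x0:x1]),None,fx=400/(y1-y0),fy=400/(y1-y0)) for v in(o,m)]
    g=[cv2.cvtColor(np.ascontiguousarray(v[y0:y1,x0:x1]),cv2.COLOR_RGB2GRAY).astype(np.float32) for v in(o,m)]
    print(cv2.phaseCorrelate(*g))
i=cv2.hconcat([cv2.resize(v,(v.shape[1]*400//v.shape[0],400)) for v in ims]);i=cv2.resize(i,(800,400*800//i.shape[1]))
cv2.imwrite("pics/e2.png",i[:,:,::-1])
```

```text
t0 0.0
((0.5489810946634854, 0.5292136733393562), 0.981023852344403)
s0 0.00144
((-0.019227153014355736, 0.5083464809518077), 0.9946076914978027)
```

View pics/e2.png

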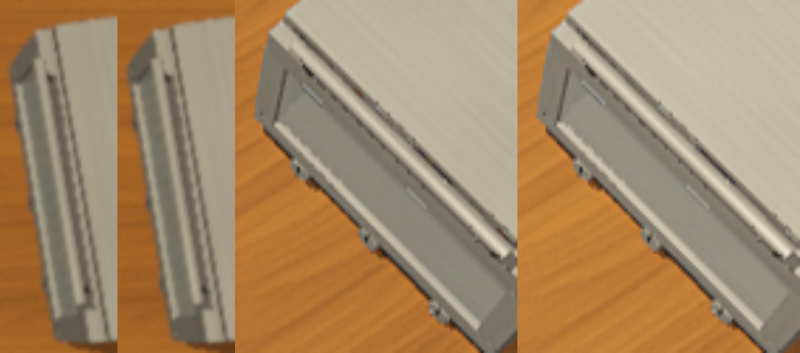

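The oven front matches the first pictures almost pixel for pixel in both views, so the door is fully shut.

```bash
python3 -c "
from cell import env
print(env.job_done())"
```

```text
the job is handed in; nothing more can be done
None
```

I handed the job in at about 35 s: both mugs stand upright on the tray, the door is shut as in the first pictures, and the pie was in place on the rack just before I closed the door; I could not see it after that.

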